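# Tip the bottle caps from the tilt tray into the station's drawer

### The job

The four blue bottle caps in the steel tilt tray are ready to be put away: pull the drawer under the tray fully open by its handle, then lift the tray by the handle at its free edge until all four caps have slid out into the drawer. Keep hold of the tray and lower it gently until it lies level again, never letting it drop, and leave the drawer open with the caps in it. Do not disturb the bottles and other things on the bench.

Things in the scene. Friction and masses are not known exactly. Their poses are not given: they have to be found in the camera images.
- station: The cap station (mm): low white cabinet fixed to the bench, 155 deep x 180 wide x 85 high, one drawer with blue front, steel tilt tray on top. Origin on the bench under it; its -x axis points out of its front, the way the drawer opens (roughly world +y, turned up to 20 degrees either way); +x points to its back, where the tray's handle is; z up. Hinge line at x = -80.
- drawer_handle (a point): Middle of the drawer's black bar handle: round bar 11 mm dia, about 110 long, along the station's y axis, on two 8 dia stems 90 apart. 45 mm in front of the blue drawer front (40 in front of the tray's lip above), 68 above the bench, 17 below the cabinet top; moves with the drawer. Axes are the station's.
- drawer (a joint): How far the drawer is pulled out, m: 0 shut, 0.115 at its end stop. It may start up to 20 mm open. It slides towards the station's -x with about 1.5 N of friction and stays where it is left.
- drawer_in (a point): Centre of the drawer's inner floor (13 mm above the bench), moving with the drawer; axes as the station's. Inside it is 138 (x) x 150 (y) mm, walls 53 deep.
- tray_handle (a point): Middle of the black bar handle at the tray's free edge: round bar 11 mm dia, about 110 long, along the station's y axis, on two 8 dia stems 90 apart, 45 beyond the tray's back wall and the cabinet's back (free space below). 103 above the bench with the tray level; moves with the tray. It lies 195 from the hinge line along the tray floor (x) and 16 above it (z).
- tray_hinge (a point): Middle of the tray's hinge line (along the station's y axis), 87 mm above the bench, just inside the cabinet's front edge; stays put as the tray tilts. Axes are the tray's own: x along its floor to the handle, z out of the floor. The tray's open front lip stands 25 in front of the hinge, over the drawer when that is open.
- tray (a joint): Tilt of the tray, rad: 0 level on the cabinet, grows as the handle is raised, stop at 1.2. Tray about 0.35 kg, 146 mm wide inside, side and back walls 21 high, front open; it swings freely and falls back if let go; about 2 N at the handle holds it. Polished steel floor: caps start to slide at 0.3 to 0.45 rad and have all left by about 0.8.
- cap0_center (a point): Centre of a blue bottle cap, 36 dia x 16 high, about 15 g, one of four lying loose in the tray; z is its own axis.
- cap1_center (a point): Centre of a blue bottle cap, 36 dia x 16 high, about 15 g, one of four lying loose in the tray; z is its own axis.
- cap2_center (a point): Centre of a blue bottle cap, 36 dia x 16 high, about 15 g, one of four lying loose in the tray; z is its own axis.
- cap3_center (a point): Centre of a blue bottle cap, 36 dia x 16 high, about 15 g, one of four lying loose in the tray; z is its own axis.
- bottle_a_center (a point): A closed white sample bottle (60 dia x 107 high) standing close beside the station (mm). Bystander, loose; the point is on its axis, about half-way up. To be left where it stands.
- bottle_b_center (a point): A second such bottle on the station's other side (mm). Bystander, loose; the point is on its axis, about half-way up. To be left where it stands.
- bottle_c_center (a point): A third such bottle, away from the station to one side (mm). Bystander, loose; the point is on its axis, about half-way up. To be left where it stands.
- beaker_center (a point): A glass beaker, 80 dia x 100 high (mm). Bystander, loose; the point is on its axis, about half-way up. To be left where it stands.
- vial_rack_center (a point): A green rack 75 x 150 x 82 high with small vials (mm). Bystander, loose; the point is on its axis, about half-way up. To be left where it stands.
- tip_box_center (a point): A blue pipette-tip box with pale lid, 87 x 127 x 65 high (mm). Bystander, loose; the point is on its axis, about half-way up. To be left where it stands.
- timer_center (a point): A white bench timer lying flat, 70 x 60 x 20 (mm). Bystander, loose; the point is on its axis, about half-way up. To be left where it stands.

How it is judged:
On the way, in this order (a step that is already met when the one before it is completed fails the run):
1. the drawer is fully open (at least 103 of its 115 mm) while the tray still lies level (value of joint drawer above 0.103 m and value of joint tray below 0.1 rad), for 0.2 s.
2. with the tray held up (more than 0.2 rad), all four caps are in the open drawer (x of cap0_center in the frame of drawer_in between -0.072 and 0.072 m and y of cap0_center in the frame of drawer_in between -0.078 and 0.078 m and z of cap0_center in the frame of drawer_in between -0.003 and 0.05 m and x of cap1_center in the frame of drawer_in between -0.072 and 0.072 m and y of cap1_center in the frame of drawer_in between -0.078 and 0.078 m and z of cap1_center in the frame of drawer_in between -0.003 and 0.05 m and x of cap2_center in the frame of drawer_in between -0.072 and 0.072 m and y of cap2_center in the frame of drawer_in between -0.078 and 0.078 m and z of cap2_center in the frame of drawer_in between -0.003 and 0.05 m and x of cap3_center in the frame of drawer_in between -0.072 and 0.072 m and y of cap3_center in the frame of drawer_in between -0.078 and 0.078 m and z of cap3_center in the frame of drawer_in between -0.003 and 0.05 m and value of joint tray above 0.2 rad and value of joint drawer above 0.1 m), for 0.1 s.
At the end, for the whole second after the job is handed in: The tray lies level again (within 0.03 rad), the drawer is still open (at least 100 mm of 115) and all four caps lie at rest (under 0.05 m/s) inside it, below its rim (x of cap0_center in the frame of drawer_in between -0.072 and 0.072 m and y of cap0_center in the frame of drawer_in between -0.078 and 0.078 m and z of cap0_center in the frame of drawer_in between -0.003 and 0.05 m and x of cap1_center in the frame of drawer_in between -0.072 and 0.072 m and y of cap1_center in the frame of drawer_in between -0.078 and 0.078 m and z of cap1_center in the frame of drawer_in between -0.003 and 0.05 m and x of cap2_center in the frame of drawer_in between -0.072 and 0.072 m and y of cap2_center in the frame of drawer_in between -0.078 and 0.078 m and z of cap2_center in the frame of drawer_in between -0.003 and 0.05 m and x of cap3_center in the frame of drawer_in between -0.072 and 0.072 m and y of cap3_center in the frame of drawer_in between -0.078 and 0.078 m and z of cap3_center in the frame of drawer_in between -0.003 and 0.05 m and value of joint tray below 0.03 rad and value of joint drawer above 0.1 m and linear speed of each of cap0, cap1, cap2, cap3 below 0.05 m/s); the robot touches nothing.
It fails at once if the tray drops: it swings down faster than 2 rad/s (0.4 m/s at its handle) (velocity of joint tray below -2 rad/s).
It fails at once if a bystander is moved by more than 30 mm (distance of any of bottle_a_center, bottle_b_center, bottle_c_center, beaker_center, vial_rack_center, tip_box_center, timer_center from where it was at the start of the episode above 0.03 m).
It also fails if it takes over 51 s, if anything falls off the work surface, if the arm or the gripper's body presses on something with over 40 N, if the wrist force passes 120 N, or if a joint passes its speed limit or range.

### The arm

A 7-joint arm with a two-finger parallel gripper is mounted at the origin on the work surface. World frame = base frame: x ahead of the robot, y to its left, z up, the work surface at z = 0. Lengths are in m, angles in rad, forces in N, time in s.
With the tool pointing down it reaches from about 0.35 to 0.9 m from the base axis. Payload 8.1 kg.
Tool frame: the origin (TCP) lies between the finger pads; the fingertips stand 17 mm ahead of it and the grasp point (between the pads) lies 2 mm behind it; z points along the fingers, y is the direction in which the jaws open and shut (so a half turn about z gives the same grasp; the last joint's range is limited). The gripper opens to 92 mm and grips with 3 to 60 N. Pads are 19 mm wide; open, the fingers measure 130 mm over their backs; the gripper's body (75 mm by 190 mm) begins 47 mm behind the grasp point.
Start: joints at [-1.379, 0.434, 0.025, 1.573, -0.012, 1.134, -0.075], TCP at [0.182, 0.598, 0.244] pointing down, gripper open.
Joint ranges: [-2.62, 2.62], [-0.44, 2.09], [-1.27, 1.32], [0.08, 2.57], [-1.32, 4.46], [0.12, 2], [-2.74, 2.74]. Speed limits (rad/s): [2.22, 2.22, 3.01, 3.01, 3.14, 3.14, 3.14].

### API

Orientations are given as a rotation vector (axis times angle).
In Python, from cell import arm gives the robot as it stands. The module is installed in compiled form; this text tells all that it offers.
- The arm moves only by the shell command python3 -m crank 'ROWS' [FORCE]. ROWS is JSON, a list of rows, each a list of 5 numbers: the opening, from 0 (shut) to 1 (fully open), then the shift along the world's x, y, z normalised to -1 to 1, where 1 is 40 cm, then the turn about the world's z normalised to -1 to 1, where 1 is 60 degrees. In form: [[fingers, tx, ty, tz, twist], ...]. A call has exactly 8 rows; each row shifts and turns the commanded pose from where the row before left it; what a row does not reach is not made up. A row lasts 1/12 s, in which the tool goes at most 41.7 mm and 7.16 degrees, less where a joint would pass 70% of its speed; a pose out of reach is approached as far as the arm can. A call with a number of a shift or a turn outside -1 to 1 is refused whole. A call with a gripper value outside its range is refused whole. The fingers move at their own pace and stop on an object; FORCE is the grip in N (left out, the last holds). Time passes only in rows, so rows that do not move let the fingers close, or fill a call up. It gives the time, the measured TCP pose, the force and the opening at its end, in the units of the state.
- arm.observe(): the state, without advancing time (a new reading comes with each control period).
- arm.get_image(name): name is "side" or "top"; returns the picture (420x560x3 uint8, red, green, blue); there is no depth.
- arm.get_calibration(name): a dict with "intrinsics" (3x3 intrinsics, pixels), "extrinsics" (4x4, takes a point from camera to world coordinates). Camera axes: x right, y down, z forward; pixel columns grow to the right and rows downward; lengths in m; the calibration is good to about 2 mm. A picture is of the moment at which its call begins. get_calibration takes no time and is no camera call.
- arm.sign_off(): hands the job in, once; it reports no verdict.
The state is a dict: "clock": time; "joints": joint angles; "dq": joint speeds; "joint_efforts": joint torques, N m; "position": TCP position; "ee_rot": TCP orientation; "force": force on the tool from outside, world axes, zero at the start; "ft_torque": the same for the moment, N m; "width": opening from 0.0 (shut) to 1.0 (fully open).
Only numpy, scipy, OpenCV 4.12 (cv2) and the standard library are available. Lean on these libraries where they do the work, as an engineer would, in place of code of your own. Each camera call takes 0.05 s, during which the arm holds its last target.

## Working session

There is one attempt and no reset: what is moved stays moved. The work goes in short steps, Python scripts to look and compute and a shell command to move; the robot and the scene stay as the last step left them, time stands still between calls to the robot, and variables do not carry over. Pictures are saved under pics/ and viewed, and the job is handed in when it is done.

```bash
mkdir -p pics
python3 - <<'E'
from cell import arm
import cv2
for n in("side","top"):
    cv2.imwrite(f"pics/{n}0.png",arm.get_image(n)[:,:,::-1])
    c=arm.get_calibration(n);print(n,c["intrinsics"],c["extrinsics"])
print(arm.observe())
E
```

```text
side [[494.32035845   0.         277.4234024 ]
 [  0.         494.32035845 206.85108677]
 [  0.           0.           1.        ]] [[ 0.73960113 -0.46367731  0.4878458  -0.14458677]
 [-0.67300662 -0.51728536  0.52865674 -0.71063524]
 [ 0.00722936 -0.71931857 -0.69464274  1.04064438]
 [ 0.          0.          0.          1.        ]]
top [[468.06537786   0.         286.23274347]
 [  0.         468.06537786 208.40820505]
 [  0.           0.           1.        ]] [[-6.00958344e-03 -9.81465760e-01  1.91543331e-01  2.27191375e-01]
 [-9.99979966e-01  6.27914927e-03  8.00377488e-04  6.69058994e-03]
 [-1.98827226e-03 -1.91534683e-01 -9.81483832e-01  1.67981365e+00]
 [ 0.00000000e+00  0.00000000e+00  0.00000000e+00  1.00000000e+00]]
{'clock': 0.1, 'joints': array([-1.37861347,  0.43513494,  0.02498958,  1.57401073, -0.01163724,
        1.13398966, -0.07511621]), 'dq': array([-0.00235995, -0.00264594, -0.00049823, -0.00253279,  0.00035704,
        0.00014018, -0.00143926]), 'joint_efforts': array([ 3.66746070e-03, -6.69124603e+01,  9.88403074e-01, -3.15145004e+01,
       -6.03703642e-02,  3.74156877e-02,  8.19726665e-05]), 'position': array([0.18150233, 0.59761061, 0.24303322]), 'ee_rot': array([-4.61533633e-01, -3.10739807e+00,  2.18859361e-03]), 'force': array([ 0.39625877, -0.19054182, -0.45306919]), 'ft_torque': array([-0.02316137,  0.02309552, -0.03710924]), 'width': 1.0029354143470943}
```

View pics/side0.png

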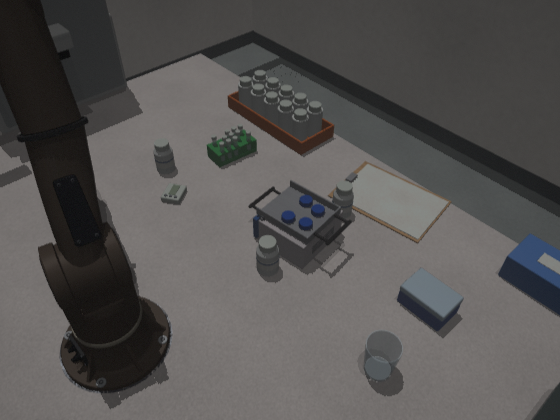

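View pics/top0.png

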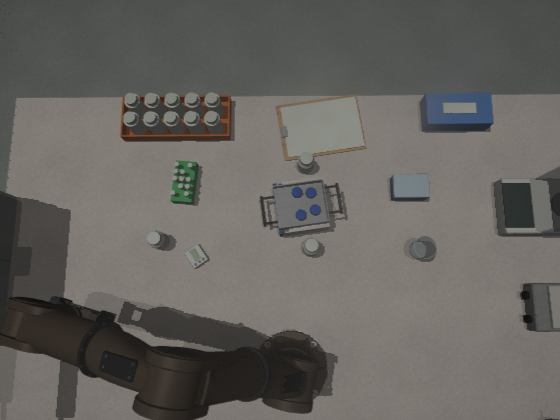

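The top view shows the station near pixel (302,206). The drawer handle is at left (265,210), the tray handle at right (337,202), and the caps are around (297-315, 192-215). Bottles stand close by at (306,160) and (312,246). I'll zoom in next.

Run:
```python
import cv2,numpy as np
a=cv2.imread("pics/top0.png")[140:270,240:370]; b=cv2.imread("pics/side0.png")[160:290,220:380]
f=lambda i,s:cv2.resize(np.clip(i*1.8,0,255).astype('u1'),None,fx=s,fy=s,interpolation=cv2.INTER_CUBIC)
cv2.imwrite("pics/tz.png",f(a,4.5));cv2.imwrite("pics/sz.png",f(b,4.5))
```

```text
(no output)
```

View pics/tz.png

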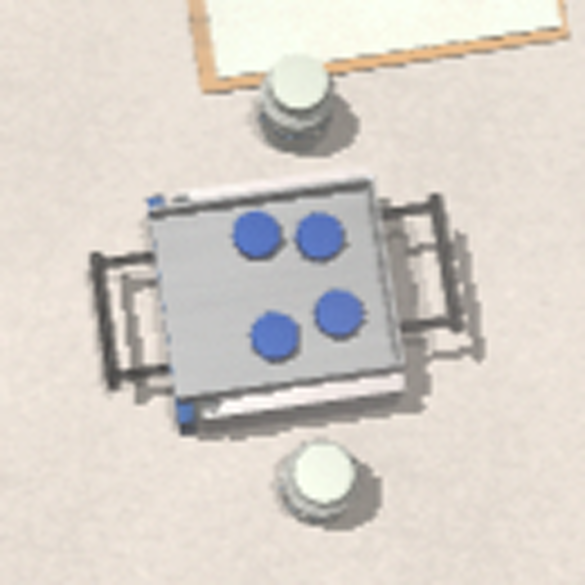

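View pics/sz.png

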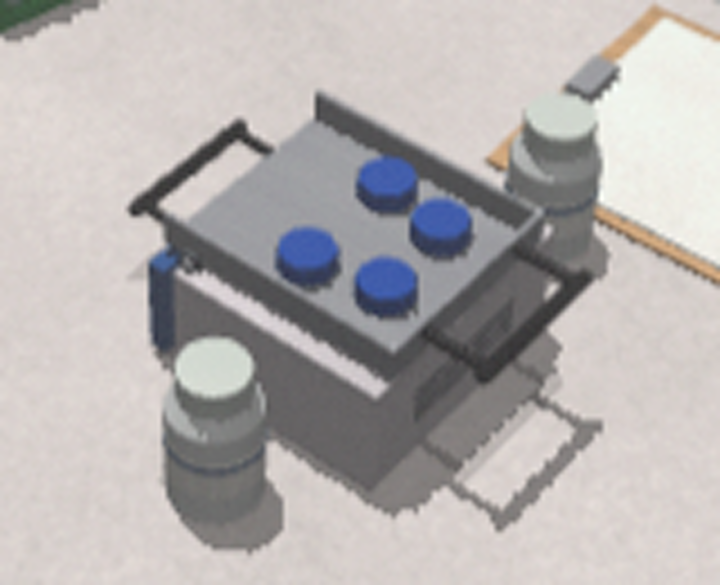

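The top crop shows the drawer-handle ends at crop pixels (97,256) and (114,386), and the tray-handle ends at (436,198) and (457,328). In the side crop they are at (238,126)/(137,208) and (586,280)/(485,370). The drawer looks nearly shut.

```bash
cat > h.py <<'E'
from cell import arm
import numpy as np
def ray(n,u,v):
    c=arm.get_calibration(n);K=np.array(c["intrinsics"]);T=np.array(c["extrinsics"])
    return T[:3,3],T[:3,:3]@np.linalg.solve(K,[u,v,1])
def onz(n,u,v,z):
    o,d=ray(n,u,v);return o+d*(z-o[2])/d[2]
E
python3 - <<'E'
from h import *
np.set_printoptions(precision=4,suppress=True)
P={}
for n,ox,oy,d in(("top",240,140,[(97,256),(114,386),(436,198),(457,328)]),("side",220,160,[(238,126),(137,208),(586,280),(485,370)])):
    q=[onz(n,ox+(u+.5)/4.5-.5,oy+(v+.5)/4.5-.5,z) for (u,v),z in zip(d,(.068,.068,.103,.103))]
    D=(q[0]+q[1])/2;T=(q[2]+q[3])/2
    print(n,np.array(q)); print(D,T,"len",np.linalg.norm(q[0]-q[1]),np.linalg.norm(q[2]-q[3]))
    a=T-D;print("x axis deg",np.degrees(np.arctan2(a[1],a[0])),"dist",np.hypot(a[0],a[1]),[np.degrees(np.arctan2(*( (q[i]-q[i+1])[[1,0]]))) for i in(0,2)])
for u,v in((298,82),(323,472)): print(onz("top",240+u/4.5,140+v/4.5,.107))
from scipy.spatial.transform import Rotation as R
print(R.from_rotvec(arm.observe()["ee_rot"]).as_matrix())
E
```

```text
top [[ 0.5851  0.0961  0.068 ]
 [ 0.4819  0.0825  0.068 ]
 [ 0.6214 -0.1668  0.103 ]
 [ 0.5194 -0.1801  0.103 ]]
[0.5335 0.0893 0.068 ] [ 0.5704 -0.1735  0.103 ] len 0.10404731493091905 0.10283338321512667
x axis deg -82.00845149783272 dist 0.2653993527192452 [np.float64(7.511460001351856), np.float64(7.417256742729999)]
side [[ 0.5827  0.0997  0.068 ]
 [ 0.4835  0.0845  0.068 ]
 [ 0.6184 -0.1675  0.103 ]
 [ 0.5224 -0.1768  0.103 ]]
[0.5331 0.0921 0.068 ] [ 0.5704 -0.1722  0.103 ] len 0.10038013469243791 0.09649526558233683
x axis deg -81.9669784538627 dist 0.2669078193043997 [np.float64(8.74093187003226), np.float64(5.555109442571952)]
[ 0.7125 -0.063   0.107 ]
[ 0.4083 -0.0774  0.107 ]
[[-0.9568  0.2906 -0.0003]
 [ 0.2906  0.9568 -0.0014]
 [-0.0001 -0.0014 -1.    ]]
```

```bash
python3 -m crank '[[0.28,0.036,-0.052,0,0.0515],[0.28,0.036,-0.052,0,0.0515],[0.28,0.036,-0.052,0,0.0515],[0.28,0.036,-0.052,0,0.0515],[0.28,0.036,-0.052,0,0.0515],[0.28,0.036,-0.052,0,0.0515],[0.28,0.036,-0.052,0,0.0515],[0.28,0.036,-0.052,0,0.0515]]' 15
```

```text
clock: 0.77
position: [0.2973, 0.4303, 0.2435]
ee_rot: [0.219, -3.134, 0.001]
force: [1.2, 0.4, 0.1]
width: 0.469
```

```bash
python3 -m crank '[[0.28,0.036,-0.052,0,0],[0.28,0.036,-0.052,0,0],[0.28,0.036,-0.052,0,0],[0.28,0.036,-0.052,0,0],[0.28,0.036,-0.052,0,0],[0.28,0.036,-0.052,0,0],[0.28,0.036,-0.052,0,0],[0.28,0.036,-0.052,0,0]]'
python3 -m crank '[[0.28,0.036,-0.052,0,0],[0.28,0.036,-0.052,0,0],[0.28,0.036,-0.052,0,0],[0.28,0.036,-0.052,0,0],[0.28,0.036,-0.052,0,0],[0.28,0.036,-0.052,0,0],[0.28,0,0,0,0],[0.28,0,0,0,0]]'
python3 - <<'E'
from h import *
from scipy.spatial.transform import Rotation as R
o=arm.observe();m=R.from_rotvec(o["ee_rot"]).as_matrix();print(o["position"],np.degrees(np.arctan2(m[1,1],m[0,1])),o["joints"])
E
```

```text
clock: 1.43
position: [0.4124, 0.2639, 0.2436]
ee_rot: [0.214, -3.134, 0.0]
force: [0.4, 0.4, -0.1]
width: 0.283
clock: 2.1
position: [0.4988, 0.139, 0.2434]
ee_rot: [0.209, -3.134, 0.001]
force: [-0.4, 0.8, -0.2]
width: 0.281
[0.49878267 0.13895792 0.2434054 ] 97.64030479459667 [-0.52256164  0.25921547  0.18402793  1.84322913 -0.05381789  1.04465638
  1.38667311]
```

```bash
python3 -m crank '[[0.28,0.0216,-0.03,0,0],[0.28,0.0216,-0.03,0,0],[0.28,0.0216,-0.03,-0.04,0],[0.28,0.0216,-0.03,-0.06,0],[0.28,0,0,-0.06,0],[0.28,0,0,-0.06,0],[0.28,0,0,-0.06,0],[0.28,0,0,0,0]]'
python3 - <<'E'
from h import *
import cv2
for n,(x,y) in(("top",(240,140)),("side",(200,140))):
    i=arm.get_image(n)[:,:,::-1][y:y+130,x:x+170]
    cv2.imwrite(f"pics/{n}1.png",cv2.resize(np.clip(i*1.8,0,255).astype('u1'),None,fx=4.5,fy=4.5))
print(arm.observe()["position"])
E
```

```text
clock: 2.77
position: [0.5296, 0.0932, 0.1277]
ee_rot: [0.216, -3.127, 0.001]
force: [-1.4, 1.3, -0.0]
width: 0.281
[0.5321532  0.09332731 0.13156334]
```

View pics/side1.png

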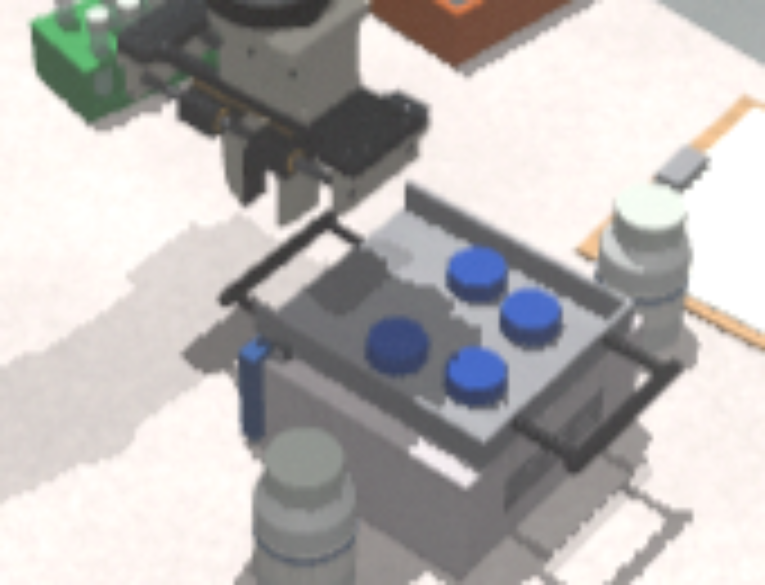

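View pics/top1.png

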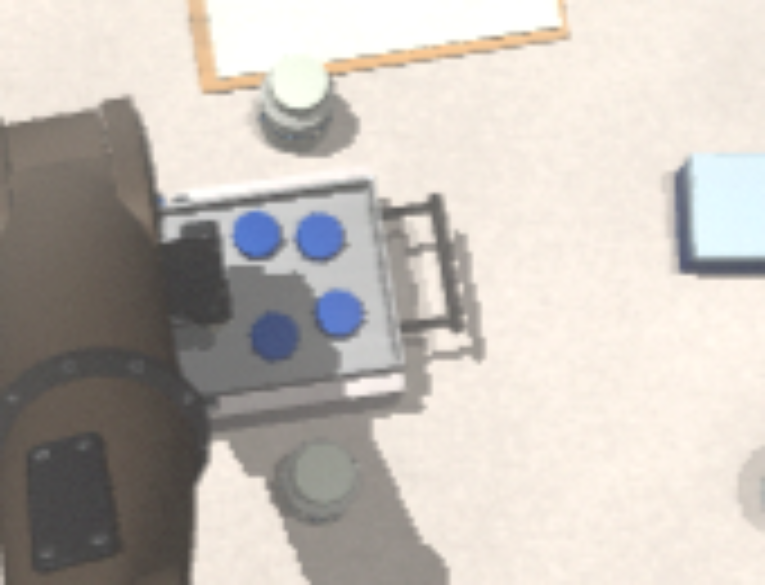

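The side view shows the narrowed fingers above the handle bar, at about (270,180). They clear the tray lip. I'll descend and grip.

```bash
python3 -m crank '[[0.28,0.003,-0.006,-0.03,0],[0.28,0,0,-0.03,0],[0.28,0,0,-0.03,0],[0.28,0,0,-0.03,0],[0.28,0,0,-0.03,0],[0.28,0,0,0,0],[0.05,0,0,0,0],[0.05,0,0,0,0]]' 15
python3 -m crank '[[0,0,0,0,0],[0,0,0,0,0],[0,0,0,0,0],[0,0,0,0,0],[0,0,0,0,0],[0,0,0,0,0],[0,0,0,0,0],[0,0,0,0,0]]' 15
```

```text
clock: 3.53
position: [0.5351, 0.0906, 0.0733]
ee_rot: [-0.215, 3.132, 0.001]
force: [-0.8, 0.2, -0.4]
width: 0.179
clock: 4.2
position: [0.5351, 0.0907, 0.0731]
ee_rot: [-0.215, 3.132, 0.002]
force: [-1.6, 1.8, 7.0]
width: 0.113
```

```bash
python3 -m crank '[[0,-0.0032,0.023,0,0],[0,-0.0032,0.023,0,0],[0,-0.0032,0.023,0,0],[0,-0.0032,0.023,0,0],[0,-0.0032,0.023,0,0],[0,-0.0032,0.023,0,0],[0,-0.0032,0.023,0,0],[0,-0.0032,0.023,0,0]]'
python3 -m crank '[[0,-0.0032,0.023,0,0],[0,-0.0032,0.023,0,0],[0,-0.0032,0.023,0,0],[0,-0.0016,0.0115,0,0],[0,-0.0016,0.0115,0,0],[0,0,0,0,0],[0,0,0,0,0],[0,0,0,0,0]]'
```

```text
clock: 4.87
position: [0.525, 0.1637, 0.0731]
ee_rot: [-0.213, 3.132, 0.0]
force: [0.1, -2.2, 8.4]
width: 0.112
clock: 5.53
position: [0.5199, 0.2009, 0.0731]
ee_rot: [-0.214, 3.132, 0.001]
force: [-0.4, -0.2, 6.5]
width: 0.11
```

```bash
python3 -m crank '[[0,-0.0008,0.0055,0,0],[0,-0.0008,0.0055,0,0],[0,-0.0008,0.0055,0,0],[0,-0.0008,0.0055,0,0],[0,0,0,0,0],[0,0,0,0,0],[0,0,0,0,0],[0,0,0,0,0]]'
```

```text
clock: 6.2
position: [0.5198, 0.2013, 0.0729]
ee_rot: [-0.204, 3.133, -0.012]
force: [3.7, -23.3, 11.9]
width: 0.112
```

The stop has been reached, at 23 N. I'll relax the pull, open and lift.

```bash
python3 -m crank '[[0,0.0024,-0.0165,0,0],[0,0,0,0,0],[0.28,0,0,0,0],[0.28,0,0,0,0],[0.28,0,0,0,0],[0.28,0,0,0,0],[0.28,0,0,0.02,0],[0.28,0,0,0.04,0]]'
python3 -m crank '[[0.28,0,0,0.06,0],[0.28,0,0,0.06,0],[0.28,0,0,0.06,0],[0.28,0,0,0.06,0],[0.28,0,0,0.06,0],[0.28,0,0,0.06,0],[0.28,0,0,0,0],[0.28,0,0,0,0]]'
python3 - <<'E'
from h import *
import cv2
for n,(x,y) in(("top",(200,140)),("side",(180,140))):
    i=arm.get_image(n)[:,:,::-1][y:y+130,x:x+170]
    cv2.imwrite(f"pics/{n}2.png",cv2.resize(np.clip(i*1.8,0,255).astype('u1'),None,fx=4.5,fy=4.5))
o=arm.observe();print(o["position"],o["ee_rot"])
E
```

```text
clock: 6.87
position: [0.5171, 0.2024, 0.0948]
ee_rot: [0.215, -3.131, 0.002]
force: [-0.2, 0.2, -0.0]
width: 0.279
clock: 7.53
position: [0.5191, 0.2031, 0.2416]
ee_rot: [-0.215, 3.131, 0.002]
force: [-0.7, 0.7, -0.1]
width: 0.28
[0.5179777  0.20264781 0.23938726] [ 2.14856079e-01 -3.13348832e+00  2.15463376e-04]
```

View pics/side2.png

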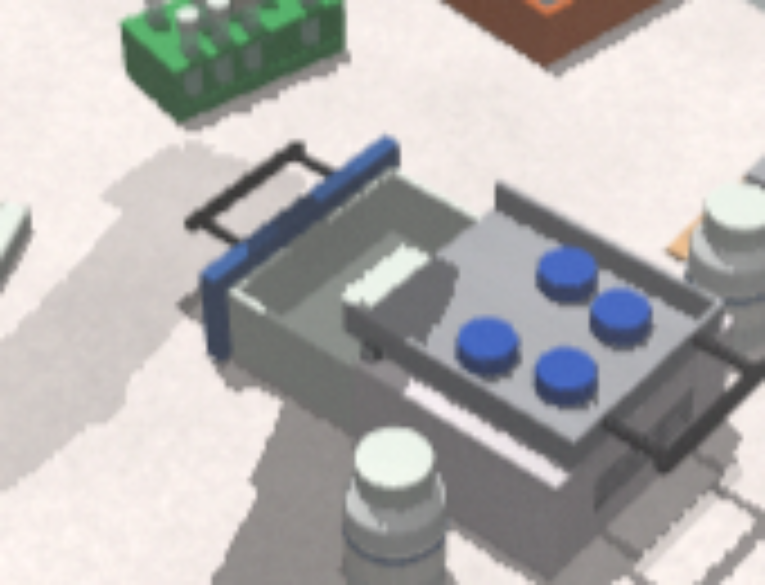

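The side view shows the drawer fully open, with the tray level and the caps still in it. Next is the tray handle, target about (0.570,-0.172).

```bash
python3 -m crank '[[0.28,0.009,-0.067,0,0],[0.28,0.009,-0.067,0,0],[0.28,0.009,-0.067,0,0],[0.28,0.009,-0.067,0,0],[0.28,0.009,-0.067,0,0],[0.28,0.009,-0.067,0,0],[0.28,0.009,-0.067,0,0],[0.28,0.009,-0.067,0,0]]'
python3 -m crank '[[0.28,0.009,-0.067,0,0],[0.28,0.009,-0.067,0,0],[0.28,0.009,-0.067,0,0],[0.28,0.009,-0.067,0,0],[0.28,0.009,-0.067,0,0],[0.28,0.009,-0.067,0,0],[0.28,0,0,0,0],[0.28,0,0,0,0]]'
python3 - <<'E'
from h import *
from scipy.spatial.transform import Rotation as R
o=arm.observe();m=R.from_rotvec(o["ee_rot"]).as_matrix();print(o["position"],np.degrees(np.arctan2(m[1,1],m[0,1])),o["joints"])
E
```

```text
clock: 8.3
position: [0.5465, -0.013, 0.2386]
ee_rot: [0.214, -3.132, 0.0]
force: [0.4, 0.1, 0.0]
width: 0.281
clock: 8.97
position: [0.568, -0.1744, 0.2384]
ee_rot: [0.209, -3.132, 0.0]
force: [-0.1, 0.6, -0.2]
width: 0.281
[ 0.56795513 -0.17436313  0.23843511] 97.6241196214564 [-0.04476444  0.39737645  0.35352885  1.67813396 -0.15011666  1.095227
  2.05652672]
```

```bash
python3 -m crank '[[0.28,0.005,0.005,-0.04,0],[0.28,0,0,-0.06,0],[0.28,0,0,-0.06,0],[0.28,0,0,-0.03,0],[0.28,0,0,0,0],[0.28,0,0,0,0],[0.28,0,0,0,0],[0.28,0,0,0,0]]'
python3 - <<'E'
from h import *
import cv2
for n,(x,y) in(("top",(240,140)),("side",(220,140))):
    i=arm.get_image(n)[:,:,::-1][y:y+130,x:x+170]
    cv2.imwrite(f"pics/{n}3.png",cv2.resize(np.clip(i*1.8,0,255).astype('u1'),None,fx=4.5,fy=4.5))
o=arm.observe();print(o["position"],o["ee_rot"])
E
```

```text
clock: 9.63
position: [0.5716, -0.1703, 0.1649]
ee_rot: [-0.215, 3.132, -0.0]
force: [0.2, 0.2, -0.3]
width: 0.278
[ 0.57147314 -0.17053235  0.16476224] [-2.14527873e-01  3.13258043e+00 -4.12932957e-04]
```

View pics/side3.png

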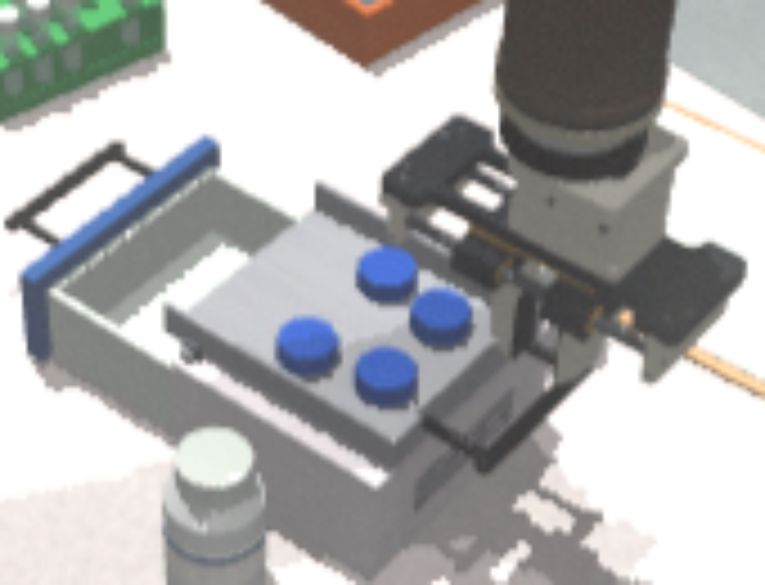

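The fingers straddle the bar line at about (540,330). I'll descend and grip.

```bash
python3 -m crank '[[0.28,-0.002,-0.003,-0.03,0],[0.28,0,0,-0.03,0],[0.28,0,0,-0.03,0],[0.28,0,0,-0.03,0],[0.28,0,0,-0.03,0],[0.28,0,0,-0.005,0],[0.28,0,0,0,0],[0.05,0,0,0,0]]' 10
python3 -m crank '[[0,0,0,0,0],[0,0,0,0,0],[0,0,0,0,0],[0,0,0,0,0],[0,0,0,0,0],[0,0,0,0,0],[0,0,0,0,0],[0,0,0,0,0]]' 10
```

```text
clock: 10.4
position: [0.5701, -0.1719, 0.1017]
ee_rot: [0.214, -3.134, -0.0]
force: [-0.5, -0.1, 0.3]
width: 0.247
clock: 11.07
position: [0.5704, -0.1708, 0.1022]
ee_rot: [-0.215, 3.134, 0.002]
force: [-1.4, 5.1, 5.3]
width: 0.112
```

Run:
```python
import numpy as np
t=np.linspace(0,.84,25);r=np.hypot(.195,.016);a=t+np.arctan2(.016,.195)
s=r*np.cos(a);z=r*np.sin(a)
d=-np.diff(s);
for i in range(24):print(i,np.round(d[i]*-.136/.4,4),np.round(d[i]*.991/.4,4),np.round(np.diff(z)[i]/.4,4))
```

```text
0 -0.0002 0.0017 0.017
1 -0.0003 0.0023 0.017
2 -0.0004 0.0029 0.0169
3 -0.0005 0.0034 0.0168
4 -0.0006 0.004 0.0166
5 -0.0006 0.0046 0.0165
6 -0.0007 0.0052 0.0163
7 -0.0008 0.0057 0.0161
8 -0.0009 0.0063 0.0159
9 -0.0009 0.0068 0.0157
10 -0.001 0.0074 0.0154
11 -0.0011 0.0079 0.0151
12 -0.0012 0.0084 0.0149
13 -0.0012 0.0089 0.0146
14 -0.0013 0.0094 0.0142
15 -0.0014 0.0099 0.0139
16 -0.0014 0.0104 0.0135
17 -0.0015 0.0109 0.0132
18 -0.0016 0.0113 0.0128
19 -0.0016 0.0117 0.0124
20 -0.0017 0.0122 0.0119
21 -0.0017 0.0126 0.0115
22 -0.0018 0.013 0.011
23 -0.0018 0.0133 0.0106
```

```bash
python3 -m crank '[[0,-0.0002,0.0017,0.017,0],[0,-0.0003,0.0023,0.017,0],[0,-0.0004,0.0029,0.0169,0],[0,-0.0005,0.0034,0.0168,0],[0,-0.0006,0.004,0.0166,0],[0,-0.0006,0.0046,0.0165,0],[0,-0.0007,0.0052,0.0163,0],[0,-0.0008,0.0057,0.0161,0]]' 15
python3 - <<'E'
from h import *
import cv2
for n,(x,y) in(("side",(200,140)),):
    i=arm.get_image(n)[:,:,::-1][y:y+130,x:x+170]
    cv2.imwrite(f"pics/{n}4.png",cv2.resize(np.clip(i*1.8,0,255).astype('u1'),None,fx=4.5,fy=4.5))
o=arm.observe();print(o["position"],o["ee_rot"],o["force"])
E
```

```text
clock: 11.73
position: [0.5686, -0.1593, 0.1555]
ee_rot: [-0.215, 3.134, 0.001]
force: [2.6, 5.0, -4.3]
width: 0.114
[ 0.56869083 -0.15885335  0.15654693] [-2.15459830e-01  3.13353069e+00  9.37020851e-04] [ 0.7705977   4.84686667 -3.13709012]
```

View pics/side4.png

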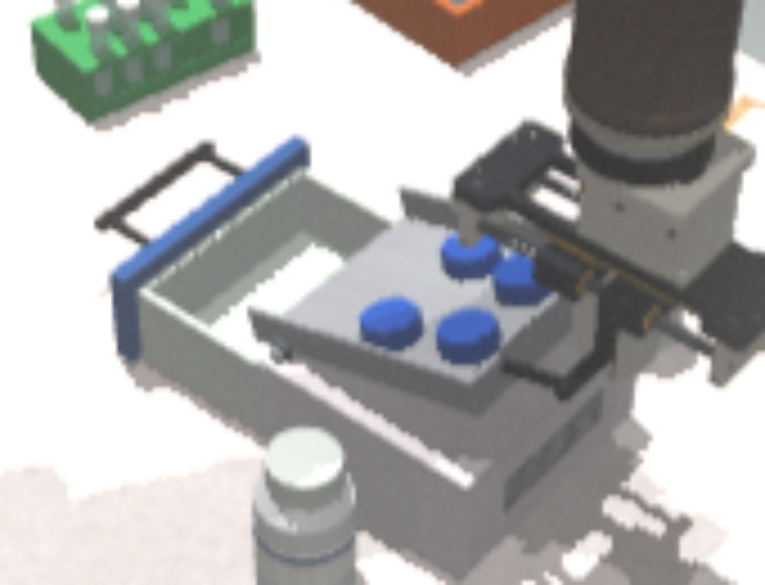

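The tray is up about 0.28 rad and held, with the caps still in place. I'll go on at half rate through the start of sliding.

```bash
python3 -m crank '[[0,-0.0004,0.0031,0.008,0],[0,-0.0005,0.0032,0.0079,0],[0,-0.0004,0.0034,0.0079,0],[0,-0.0005,0.0034,0.0078,0],[0,-0.0005,0.0037,0.0077,0],[0,-0.0005,0.0037,0.0077,0],[0,-0.0006,0.0039,0.0076,0],[0,-0.0005,0.004,0.0075,0]]'
python3 -m crank '[[0,-0.0006,0.0042,0.0075,0],[0,-0.0006,0.0042,0.0074,0],[0,-0.0006,0.0044,0.0073,0],[0,-0.0006,0.0045,0.0073,0],[0,-0.0006,0.0047,0.0071,0],[0,-0.0007,0.0047,0.0071,0],[0,-0.0007,0.005,0.007,0],[0,-0.0007,0.0049,0.0069,0]]'
python3 - <<'E'
from h import *
import cv2
for n,(x,y) in(("side",(200,140)),):
    i=arm.get_image(n)[:,:,::-1][y:y+130,x:x+170]
    cv2.imwrite(f"pics/{n}5.png",cv2.resize(np.clip(i*1.8,0,255).astype('u1'),None,fx=4.5,fy=4.5))
o=arm.observe();print(o["position"],o["ee_rot"],o["force"])
E
```

```text
clock: 12.45
position: [0.5671, -0.1485, 0.1802]
ee_rot: [-0.214, 3.134, -0.0]
force: [3.5, 3.5, -5.2]
width: 0.111
clock: 13.12
position: [0.5652, -0.1343, 0.2035]
ee_rot: [-0.213, 3.133, -0.001]
force: [5.1, -0.7, -1.8]
width: 0.113
[ 0.56515552 -0.13404708  0.20400389] [-2.13866006e-01  3.13318875e+00 -1.13081161e-03] [ 4.53958419 -0.36039635  0.30286945]
```

View pics/side5.png

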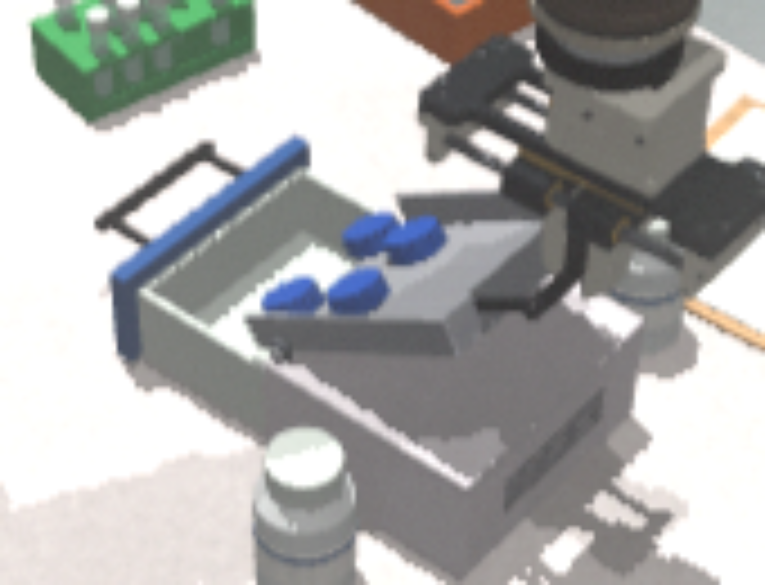

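Two of the caps are already at the lip and the other two follow behind them. I'll finish the lift.

```bash
python3 -m crank '[[0,-0.0014,0.0104,0.0135,0],[0,-0.0015,0.0109,0.0132,0],[0,-0.0016,0.0113,0.0128,0],[0,-0.0016,0.0117,0.0124,0],[0,-0.0017,0.0122,0.0119,0],[0,-0.0017,0.0126,0.0115,0],[0,-0.0018,0.013,0.011,0],[0,-0.0018,0.0133,0.0106,0]]'
python3 -m crank '[[0,0,0,0,0],[0,0,0,0,0],[0,0,0,0,0],[0,0,0,0,0],[0,0,0,0,0],[0,0,0,0,0],[0,0,0,0,0],[0,0,0,0,0]]'
python3 - <<'E'
from h import *
import cv2
for n,(x,y) in(("top",(200,140)),("side",(200,140))):
    i=arm.get_image(n)[:,:,::-1][y:y+130,x:x+170]
    cv2.imwrite(f"pics/{n}6.png",cv2.resize(np.clip(i*1.8,0,255).astype('u1'),None,fx=4.5,fy=4.5))
o=arm.observe();print(o["position"],o["ee_rot"],o["force"])
E
```

```text
clock: 13.83
position: [0.5602, -0.098, 0.2431]
ee_rot: [-0.211, 3.132, -0.005]
force: [4.2, -5.9, 3.9]
width: 0.109
clock: 14.5
position: [0.5602, -0.0982, 0.243]
ee_rot: [-0.211, 3.132, -0.004]
force: [2.6, -5.8, 5.4]
width: 0.112
[ 0.56020837 -0.09814857  0.24296438] [-0.21078622  3.13219366 -0.00433227] [ 2.86033241 -5.17703046  5.30513341]
```

View pics/side6.png

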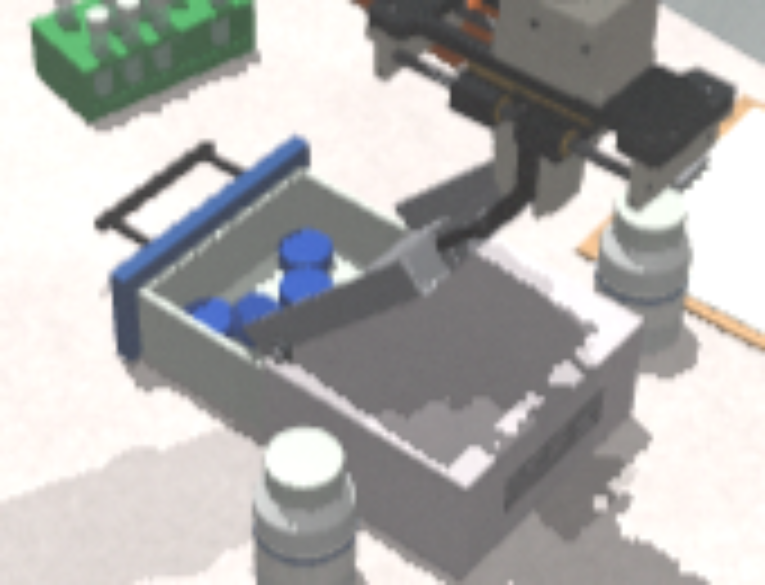

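View pics/top6.png

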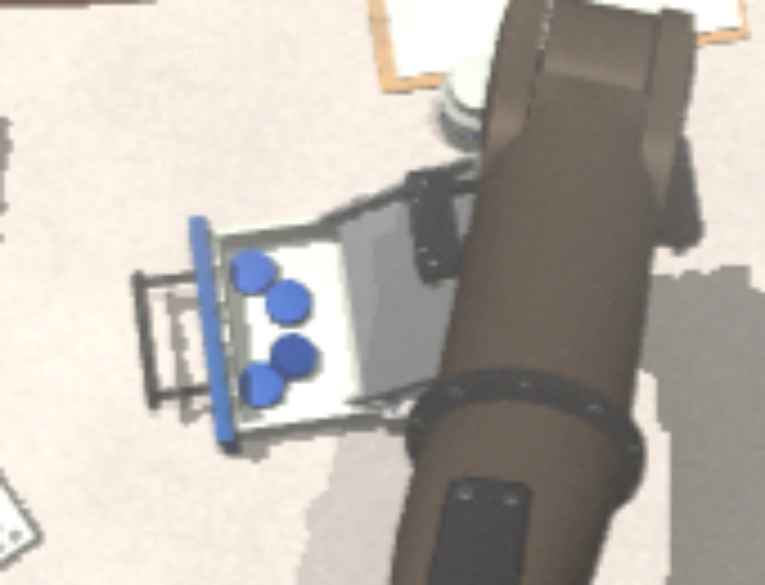

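All four caps are in the drawer. In the top crop they are at (255,270), (288,302), (294,355) and (262,385). I'll lower along the reverse arc while holding the handle.

```bash
python3 -m crank '[[0,0.0018,-0.0133,-0.0106,0],[0,0.0018,-0.013,-0.011,0],[0,0.0017,-0.0126,-0.0115,0],[0,0.0017,-0.0122,-0.0119,0],[0,0.0016,-0.0117,-0.0124,0],[0,0.0016,-0.0113,-0.0128,0],[0,0.0015,-0.0109,-0.0132,0],[0,0.0014,-0.0104,-0.0135,0]]'
python3 -m crank '[[0,0.0014,-0.0099,-0.0139,0],[0,0.0013,-0.0094,-0.0142,0],[0,0.0012,-0.0089,-0.0146,0],[0,0.0012,-0.0084,-0.0149,0],[0,0.0011,-0.0079,-0.0151,0],[0,0.001,-0.0074,-0.0154,0],[0,0.0009,-0.0068,-0.0157,0],[0,0.0009,-0.0063,-0.0159,0]]'
python3 -m crank '[[0,0.0008,-0.0057,-0.0161,0],[0,0.0007,-0.0052,-0.0163,0],[0,0.0006,-0.0046,-0.0165,0],[0,0.0006,-0.004,-0.0166,0],[0,0.0003,-0.0018,-0.0084,0],[0,0.0002,-0.0016,-0.0084,0],[0,0,0,0,0],[0,0,0,0,0]]'
```

```text
clock: 15.27
position: [0.5652, -0.1349, 0.203]
ee_rot: [-0.213, 3.133, -0.001]
force: [4.6, -2.6, 0.7]
width: 0.112
clock: 15.93
position: [0.5685, -0.1598, 0.1544]
ee_rot: [0.215, -3.134, -0.001]
force: [4.3, 0.2, -0.3]
width: 0.115
clock: 16.6
position: [0.5694, -0.1686, 0.1219]
ee_rot: [0.215, -3.133, -0.001]
force: [2.3, 1.2, -2.2]
width: 0.111
```

```bash
python3 -m crank '[[0,0.0001,-0.0013,-0.008,0],[0,0.0001,-0.0012,-0.008,0],[0,0.0001,-0.001,-0.008,0],[0,0.0001,-0.0009,-0.008,0],[0,0.0001,-0.0007,-0.008,0],[0,0,-0.0005,-0.006,0],[0,0,0,0,0],[0,0,0,0,0]]'
```

```text
clock: 17.27
position: [0.5698, -0.1709, 0.1039]
ee_rot: [0.215, -3.134, -0.001]
force: [-0.5, 4.2, 3.4]
width: 0.114
```

```bash
python3 -m crank '[[0,0,0,-0.003,0],[0,0,0,-0.003,0],[0,0,0,-0.003,0],[0,0,0,0,0],[0,0,0,0,0],[0,0,0,0,0],[0,0,0,0,0],[0,0,0,0,0]]'
python3 - <<'E'
from h import *
import cv2
for n,(x,y) in(("side",(200,140)),):
    i=arm.get_image(n)[:,:,::-1][y:y+130,x:x+170]
    cv2.imwrite(f"pics/{n}7.png",cv2.resize(np.clip(i*1.8,0,255).astype('u1'),None,fx=4.5,fy=4.5))
E
```

```text
clock: 17.93
position: [0.5705, -0.1708, 0.1017]
ee_rot: [-0.215, 3.133, 0.001]
force: [-3.3, 5.5, 18.8]
width: 0.112
```

View pics/side7.png

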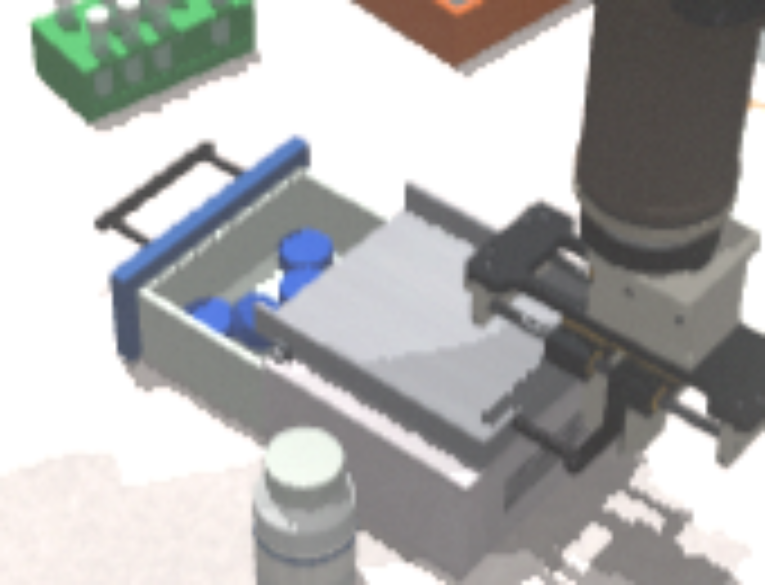

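The tray is down: it presses on the cabinet with 19 N and looks level. I'll release and rise straight up.

```bash
python3 -m crank '[[0.28,0,0,0,0],[0.28,0,0,0,0],[0.28,0,0,0,0],[0.28,0,-0.003,0,0],[0.28,0,0,0,0],[0.28,0,0,0.01,0],[0.28,0,0,0.02,0],[0.28,0,0,0.03,0]]'
python3 -m crank '[[0.28,0,0,0.05,0],[0.28,0,0,0.06,0],[0.28,0,0,0.06,0],[0.28,0,0,0.06,0],[0.28,0,0,0.06,0],[0.28,0,0,0.06,0],[0.28,0,0,0.06,0],[0.28,0,0,0,0]]'
python3 -m crank '[[0.28,0,-0.08,0,0],[0.28,0,-0.08,0,0],[0.28,0,-0.08,0,0],[0.28,0,-0.08,0,0],[0.28,0,-0.08,0,0],[0.28,0,-0.08,0,0],[0.28,0,0,0,0],[0.28,0,0,0,0]]'
python3 - <<'E'
from h import *
import cv2
for n,(x,y) in(("top",(200,140)),("side",(200,140))):
    i=arm.get_image(n)[:,:,::-1][y:y+130,x:x+170]
    cv2.imwrite(f"pics/{n}8.png",cv2.resize(np.clip(i*1.8,0,255).astype('u1'),None,fx=4.5,fy=4.5))
E
```

```text
clock: 18.65
position: [0.5694, -0.1724, 0.1242]
ee_rot: [0.214, -3.133, -0.001]
force: [-0.4, 0.1, -0.6]
width: 0.279
clock: 19.32
position: [0.5718, -0.1735, 0.2945]
ee_rot: [-0.213, 3.126, -0.003]
force: [0.8, -0.3, -0.3]
width: 0.275
clock: 19.98
position: [0.5687, -0.3669, 0.2886]
ee_rot: [0.208, -3.134, 0.002]
force: [0.5, 0.9, -0.2]
width: 0.281
```

View pics/side8.png

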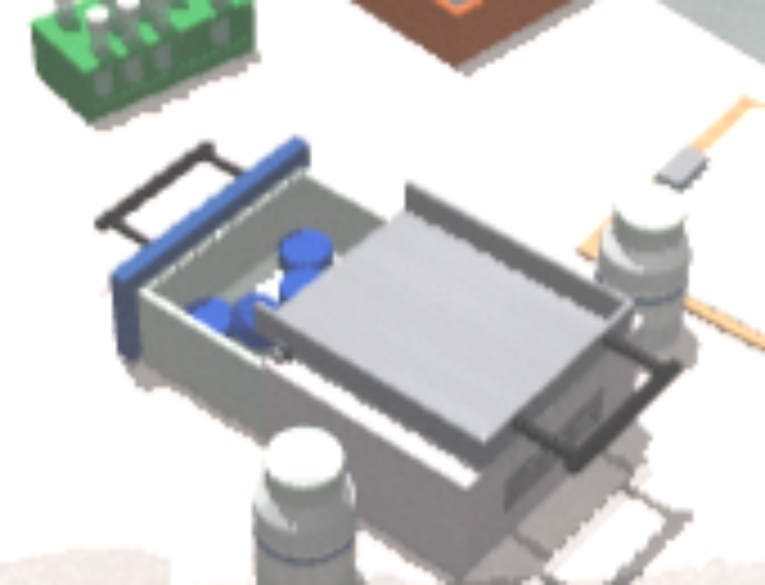

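View pics/top8.png

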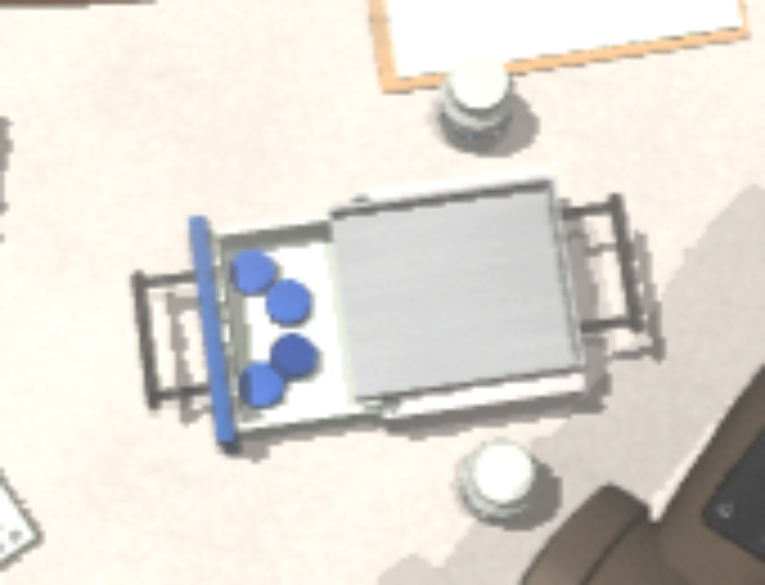

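The tray is level and empty. All four caps lie still in the open drawer, at the same pixels as before, and the bottles have not moved. The arm is clear, so I'm handing in.

Run:
```python
from h import *
q=[onz("top",200+u/4.5,140+v/4.5,z) for u,v,z in((145,338,.068),(627,263,.103))]
print("drawer",np.linalg.norm((q[1]-q[0])[:2])-.26)
print(arm.sign_off())
```

```text
drawer 0.11566464658836367
the job is handed in; nothing more can be done
None
```

The job is done and handed in at about 20 s of the 51 s allowed; the hand-in gives no verdict.

- **Drawer:** I pulled it by its handle to the end stop. The last top view measures it about 0.116 m open, and the stop is at 0.115 m.
- **Tray:** I gripped its handle and raised it to about 0.84 rad, and all four caps slid into the drawer. I then lowered it at about 0.4 rad/s while still holding on. It pressed on the cabinet with 19 N before I let go, and it looks level and empty in both views.
- **Caps:** all four lie in the open drawer and did not move between the last pictures.
- **Bystanders:** the two bottles beside the station are where they started, and the rest I judged only by eye. The beaker, tip box and third bottle were outside the last crops. I saw no contact with anything on the bench.

No check failed or disagreed.

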